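Swing the press handle in, clear of the parts tin

ROBOT

A 6-joint arm with a two-finger parallel gripper is mounted at the origin on the work surface. World frame = base frame: x ahead of the robot, y to its left, z up, the work surface at z = 0. Lengths are in mm, angles in degrees, forces in N, time in s.
With the tool pointing down it reaches from about 350 to 850 mm from the base axis. Payload 8.1 kg.
Tool frame: the origin (TCP) lies midway between the tips of the shut fingers; the grasp point (between the pads) lies 19 mm behind it (r.grip_depth is the distance from the TCP to the grasp point, in mm); z points along the fingers, y is the direction in which the jaws open and shut (so a half turn about z gives the same grasp; the last joint's range is limited). The gripper opens to 85 mm and grips with 20 to 120 N. Pads are 22 mm wide; open, the fingers measure 114 mm over their backs; the gripper's body (76 mm by 85 mm) begins 54 mm behind the grasp point. The pads swing forward as they close: fully open they stand 13 mm farther back than shut.
Start: joints at [59.794, 7.471, 85.268, -0, 87.261, -4.893], TCP at [256.52, 542.404, 231.292] pointing down, gripper open.
Joint ranges: [-169.43, 169.43], [-51.17, 129.36], [1.28, 143.12], [-76.62, 256.62], [0, 156.53], [-152.29, 152.29]. Speed limits (degrees/s): [136.94, 136.94, 159.86, 180, 180, 180].

INTERFACE

Orientations are given as [roll, pitch, yaw] about the fixed x, y, z axes, in that order (R = Rz(yaw) Ry(pitch) Rx(roll)).
In Python, from bench import r, imaging gives the robot as it stands.
- The arm moves only by the shell command python3 -m creep 'ROWS' [FORCE]. ROWS is text: rows parted by semicolons, each of 7 numbers parted by spaces: the shift along the tool's x, y, z in cm, then the turn, a rotation vector about the tool's x, y, z in degrees, then the finger opening in cm, from 0 to 8.54. In form: dx dy dz ax ay az gripper; .... A call has 1 to 20 rows; each row is the pose to reach, as a shift and turn from the pose measured when the call began, along the tool's axes at that moment; what a row does not reach only later rows make up. A row lasts 1/10 s, in which the tool goes at most 50 mm and 8.59 degrees, less where a joint would pass 70% of its speed; a pose out of reach is approached as far as the arm can. A call with a gripper value outside its range is refused whole. The fingers move at their own pace and stop on an object; FORCE is the grip in N (left out, the last holds). Time passes only in rows, so rows that repeat a pose let the fingers close. It gives the time, the measured TCP pose, the force and the opening at its end, in the units of the state.
- r.sense(): the state, without advancing time (a new reading comes with each control period).
- imaging.snapshot(name): name is "scene" or "top" or "wrist"; returns the picture (480x640x3 uint8, red, green, blue); there is no depth.
- imaging.camera_info(name): a dict with "camera_matrix" (3x3 intrinsics, pixels), "k1" (the pictures are not rectified: a ray, as slopes to the right and down, at radius r is drawn at 1 + k1 r^2 times it, then the intrinsics apply), "R" (3x3) and "t" (3): a world point X has camera coordinates R X + t. Camera axes: x right, y down, z forward; pixel columns grow to the right and rows downward; lengths in mm; the calibration is good to about 2 mm. A picture is of the moment at which its call begins: read the wrist's pose just before it. camera_info takes no time and is no camera call; for the wrist camera it gives the pose at the moment of the call.
- r.hand_in(): hands the job in, once; it reports no verdict.
The state is a dict: "time": time; "joint_pos": joint angles; "qd": joint speeds; "joint_efforts": joint torques, N m; "tool_pos": TCP position; "tcp_rot": TCP orientation; "ft_force": force on the tool from outside, world axes, zero at the start; "wrist_torque": the same for the moment, N m; "finger_gap": finger opening in mm.
Only numpy, scipy, OpenCV 4.12 (cv2) and the standard library are available. Lean on these libraries where they do the work, as an engineer would, in place of code of your own. Each camera call takes 0.05 s, during which the arm holds its last target.

TASK

The long handle of the small lever press sticks out sideways over the parts tin. Swing it in over the press's own column at a steady, unhurried pace, on through the heavy point of its spring catch, until it is fully home against its stop and stays there by itself. Do not force or strike it, and leave the tin, suction cup, camera module and spudger where they are.

Things in the scene. Friction and masses are not known exactly. Their poses are not given: they have to be found in the camera images.
- press: Fixed dark steel press: base plate 165 x 110 mm; a phone lies under its pad. Origin on the vertical spindle axis, at the base's underside (on the mat, 3 mm above the table); z up, +x from the spindle to the column (49 to 83 mm out, 70 mm wide; head on top 56 mm wide, 112 mm high). The handle must end over the column, roughly along +x.
- spindle_top (a point): Top of the hub, on the spindle axis, 151 mm above the press's origin. Under the hub a steel stop ring, 92 mm across, 112 to 120 mm high, is clamped at a different angle each time and does not move. It carries a small stop lug and, opposite to home, the catch: a block 44 to 64 mm from the axis, up to 132 mm high, with a sprung pin whose tail reaches 80 mm out.
- lever: The handle: flat steel bar, outer part a black rubber grip 22 mm wide, 18 mm high, 70 to 165 mm from the axis. Origin on the spindle axis, 112 mm above the press's origin; +x outward along the handle, z up. It turns level about the spindle, starts 48 to 96 degrees counterclockwise (from above) of the press's +x, and swings in clockwise to a hard stop. Only the low tin is below the grip.
- handle_end (a point): Middle of the grip's outer end, 165 mm from the spindle axis, 142 mm above the press's origin (grip 133 to 151 mm high). Home is a hard stop somewhere within 15 degrees either side of the press's +x, set by the stop ring and not measured: feel for it; the force rises steeply there, well past 20 N (the stop is rubber-faced and yields only a few mm).
- grip_mid (a point): Point in the grip, 130 mm from the axis. Resistance there at 50 mm/s: 3 to 5 N (friction, damper), then from some 50 degrees before home a spring catch, rising smoothly to 12 to 15 N at the heavy point some 13 degrees before home (less if standing still). Past it the catch snaps the handle home and holds it (about 9 N to pull out). Let go earlier, it swings back to some 50 degrees from home.
- tin: Closed stainless screw-lid tin, 76 mm across, 48 mm tall, loose on the mat under the handle. Origin under its centre.
- suction_cup: Pale silicone suction cup with a knob on top, 64 mm across, 48 mm tall, loose on the mat. Origin under its centre.
- camera_module: Grey phone camera module with two lens rings, 62 x 40 x 14 mm, loose on the mat. Origin under its centre.
- spudger: Black plastic spudger, 148 mm long, 8 mm thick, loose on the mat. Origin 60 mm from its blunt end, on its underside; +x towards the flat tip.

How it is judged (in metres and radians):
At the end, for the whole second after the job is handed in: Let go and at rest, the handle stays in over the column: its outer end lies over 140 mm along the press's +x and within 58 mm of its centre line, as only the caught home position does (uncaught it springs back to 90 mm or more) (y of handle_end in the frame of press between -0.058 and 0.058 m and x of handle_end in the frame of press above 0.14 m and angular speed of lever below 0.1 rad/s); the robot touches nothing.
It fails at once if the handle is forced: pushed with more than 45 N (contact force between lever and the fingers above 45 N or contact force between lever and the arm above 45 N).
It fails at once if the handle is struck or flung (turns faster than 4 rad/s) (angular speed of lever above 4 rad/s).
It fails at once if the tin, suction cup, camera module or spudger is shifted by more than 12 mm (distance of any of tin, suction_cup, camera_module, spudger from where it was at the start of the episode above 0.012 m).
It also fails if it takes over 46 s, if anything falls off the work surface, if the arm or the gripper's body presses on something with over 40 N, if the wrist force passes 120 N, or if a joint passes its speed limit or range.

## Working session

There is one attempt and no reset: what is moved stays moved. The work goes in short steps, Python scripts to look and compute and a shell command to move; the robot and the scene stay as the last step left them, time stands still between calls to the robot, and variables do not carry over. Pictures are saved under pics/ and viewed, and the job is handed in when it is done.

```bash
mkdir -p pics; ls; python3 - <<'E'
from bench import r, imaging
import cv2
for n in ["scene","top","wrist"]:
    i=imaging.camera_info(n); print(n,i)
    cv2.imwrite(f"pics/{n}0.png",imaging.snapshot(n)[:,:,::-1])
print(r.sense())
E
```

```text
pics
scene {'camera_matrix': array([[481.68025388,   0.        , 321.60163895],
       [  0.        , 481.68025388, 239.73436772],
       [  0.        ,   0.        ,   1.        ]]), 'k1': -0.13094224209473, 'R': array([[-0.71703011,  0.69702641,  0.00469075],
       [ 0.51668988,  0.53601106, -0.66762543],
       [-0.46786684, -0.47628387, -0.74448256]]), 't': array([ 402.32942725, -165.04566975, 1016.40442935])}
top {'camera_matrix': array([[605.42226172,   0.        , 315.72148682],
       [  0.        , 605.42226172, 235.06717682],
       [  0.        ,   0.        ,   1.        ]]), 'k1': -0.05304451599697549, 'R': array([[ 0.02601021, -0.99960686,  0.01046849],
       [-0.99351501, -0.02700836, -0.11044672],
       [ 0.11068603, -0.00752786, -0.99382691]]), 't': array([ -74.73661905,  523.30781922, 1121.76843145])}
wrist {'camera_matrix': array([[367.00702405,   0.        , 314.00593886],
       [  0.        , 367.00702405, 249.75080903],
       [  0.        ,   0.        ,   1.        ]]), 'k1': -0.00829257927440397, 'R': array([[ 0.42744322,  0.9040414 , -0.0012023 ],
       [ 0.85712911, -0.40483888,  0.31848889],
       [ 0.2874404 , -0.13716644, -0.94792583]]), 't': array([-600.46476829,  -41.21899202,  381.45900396])}
{'time': 0.15, 'joint_pos': array([ 5.97922219e+01,  7.50715657e+00,  8.53166096e+01, -1.69018913e-04,
        8.72617404e+01, -4.89265789e+00]), 'qd': array([ 0.05984412, -0.07657152, -0.27780186,  0.01629398, -0.00366958,
        0.03201717]), 'joint_efforts': array([ 1.24764520e-03, -5.70060539e+01, -5.01163423e+01, -2.27422452e-04,
        9.45658714e-03,  8.22159834e-07]), 'tool_pos': array([256.31362196, 542.01276885, 230.44874431]), 'tcp_rot': array([-1.79914791e+02, -7.12458400e-03,  1.54684883e+02]), 'ft_force': array([ 1.04160514,  0.19183292, -0.48614705]), 'wrist_torque': array([ 0.00102687,  0.00934023, -0.02811979]), 'finger_gap': 85.62718379135275}
```

View pics/scene0.png

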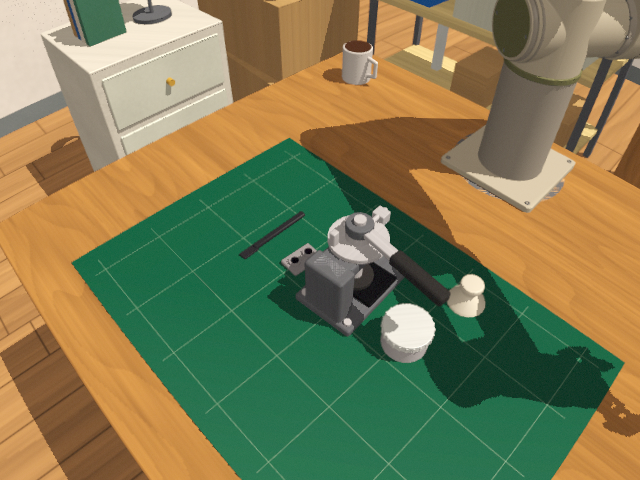

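View pics/top0.png

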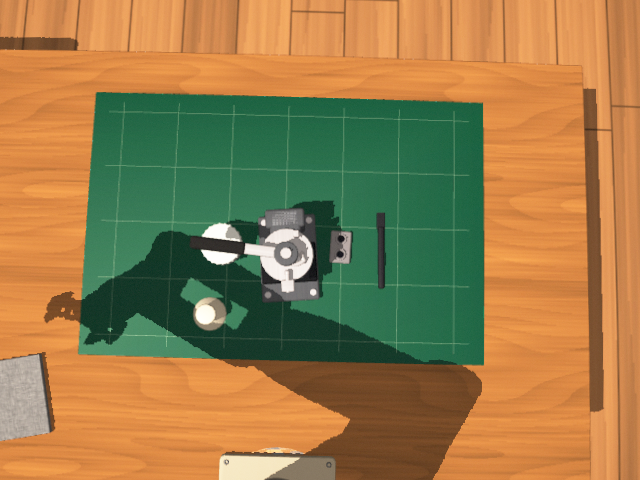

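View pics/wrist0.png

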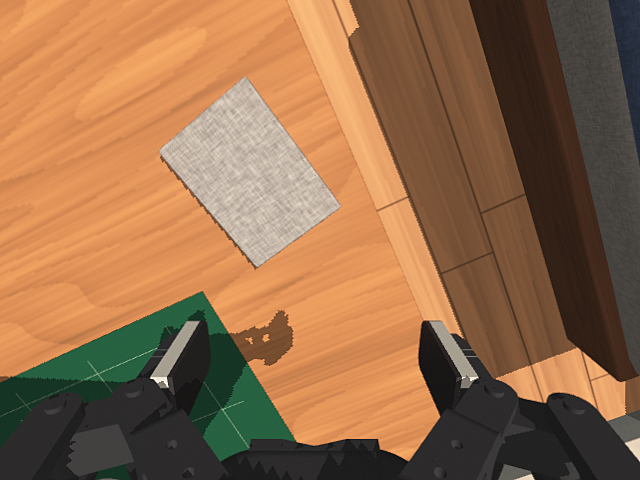

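The top view shows the hub near (286,253), the grip running left to about (191,243), the column head at (284,218), the tin at (221,244) and the suction cup at (209,313). I'll zoom in to measure.

```bash
python3 - <<'E'
import cv2
a=cv2.imread("pics/top0.png")[190:340,170:400]
cv2.imwrite("pics/topz.png",cv2.resize(a,None,fx=3.4,fy=3.4,interpolation=cv2.INTER_CUBIC))
a=cv2.imread("pics/scene0.png")[190:370,270:500]
cv2.imwrite("pics/scenez.png",cv2.resize(a,None,fx=3.3,fy=3.3,interpolation=cv2.INTER_CUBIC))
E
cat > h.py <<'E'
import numpy as np, cv2
from bench import imaging
def ray(n,uv,i=None):
    i=i or imaging.camera_info(n); K=i["camera_matrix"]
    d=np.array([i["k1"],0,0,0,0.])
    p=cv2.undistortPoints(np.array([[uv]],float),K,d)[0,0]
    R=np.array(i["R"]);t=np.array(i["t"])
    return -R.T@t, R.T@np.array([p[0],p[1],1])
def onz(n,uv,z,i=None):
    c,d=ray(n,uv,i); return c+d*(z-c[2])/d[2]
def proj(n,X,i=None):
    i=i or imaging.camera_info(n)
    rv=cv2.Rodrigues(np.array(i["R"]))[0]
    return cv2.projectPoints(np.array([X],float),rv,np.array(i["t"]),i["camera_matrix"],np.array([i["k1"],0,0,0,0.]))[0][0,0]
E
```

```text
(no output)
```

View pics/topz.png

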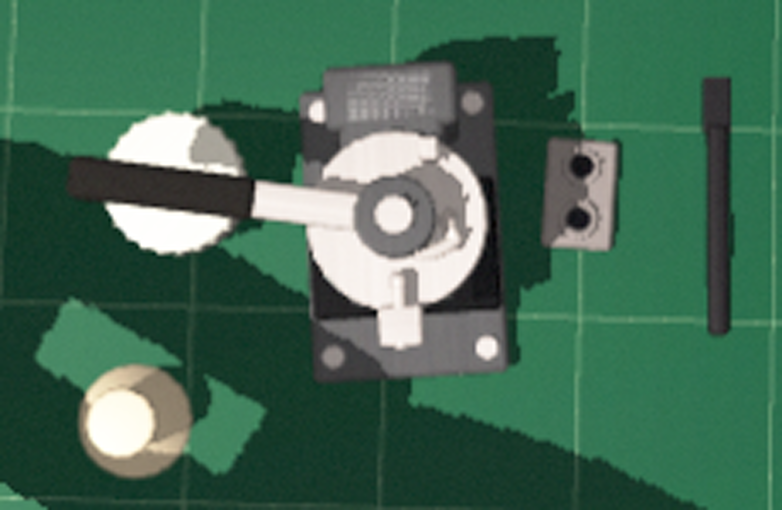

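View pics/scenez.png

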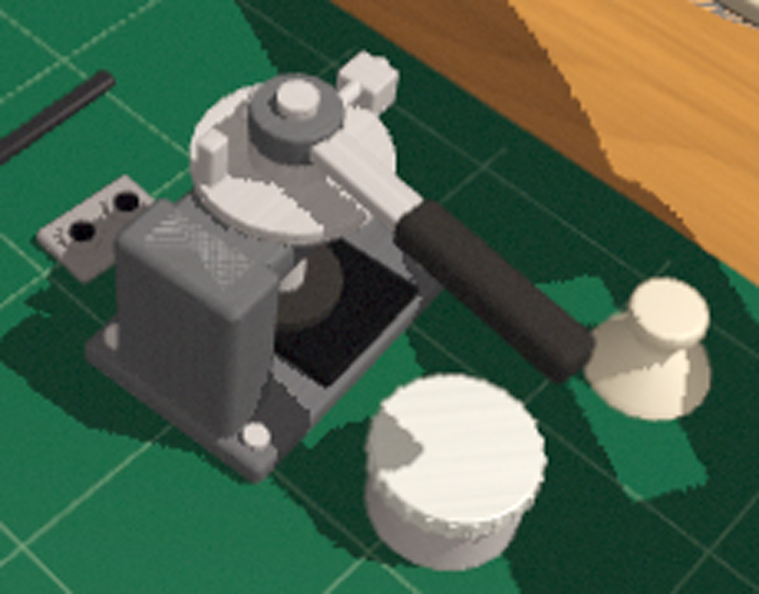

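```bash
python3 - <<'E'
from h import *
Z=lambda x,y:(170+x/3.4,190+y/3.4)
S=lambda x,y:(270+x/3.3,190+y/3.3)
o=lambda p,z:onz("top",Z(*p),z)
hub=o((393,214),154); print("hub",hub)
print("scene hub",onz("scene",S(299,95),154))
end=o((68,179),154); print("end",end, np.linalg.norm((end-hub)[:2]),np.degrees(np.arctan2(*(end-hub)[1::-1])))
b=[o(p,12) for p in [(302,95),(493,85),(507,370),(316,380)]]
for i in range(4): d=b[(i+1)%4]-b[i];print(b[i],np.linalg.norm(d),np.degrees(np.arctan2(d[1],d[0])))
h=[o(p,115) for p in [(327,70),(456,64),(461,122)]]; print("head",h)
c=o((402,328),133)-hub; print("catch",np.linalg.norm(c[:2]),np.degrees(np.arctan2(c[1],c[0])))
l=o((428,150),125)-hub; print("lug",np.linalg.norm(l[:2]),np.degrees(np.arctan2(l[1],l[0])))
print("tin",o((174,183),51)); print("cup",o((120,424),51))
E
```

```text
hub [479.49876663  -9.78677943 154.        ]
scene hub [472.95988828 -11.9113703  154.        ]
end [492.5487319 152.4836705 154.       ] 162.79435037462582 85.40210670934817
[557.39234403  50.02936038  12.        ] 108.89059598538272 -85.40573915727646
[566.11438052 -58.51135996  12.        ] 161.77455823944737 -175.71672331034407
[404.79166257 -70.59392453  12.        ] 107.29992909875992 94.50378437112879
[396.36594189  36.37467842  12.        ] 161.60430849401644 4.846959673142347
head [array([556.68467056,  28.46904363, 115.        ]), array([561.6715955 , -38.42924341, 115.        ]), array([531.36521971, -41.87545365, 115.        ])]
catch 56.043443560997545 -174.41180696758047
lug 38.98170360773463 -23.727703920749235
tin [501.52071971 114.91552993  51.        ]
cup [369.79331569 138.65617526  51.        ]
```

```bash
cat >> h.py <<'E'
from scipy.spatial.transform import Rotation as Ro
def rel(target,yaw,s=None):
    from bench import r
    s=s or r.sense(); p=np.array(s["tool_pos"]); R0=Ro.from_euler("xyz",s["tcp_rot"],degrees=True)
    R1=Ro.from_euler("xyz",[180,0,yaw],degrees=True)
    return R0.inv().apply(np.array(target)-p)/10,(R0.inv()*R1).as_rotvec(degrees=True)
def tri(a,b):
    A=[];B=[]
    for n,uv in (a,b):
        c,d=ray(n,uv); d/=np.linalg.norm(d); M=np.eye(3)-np.outer(d,d); A.append(M);B.append(M@c)
    X=np.linalg.solve(sum(A),sum(B)); return X,[np.linalg.norm(A[i]@X-B[i]) for i in (0,1)]
E
python3 - <<'E'
from h import *
Z=lambda x,y:(170+x/3.4,190+y/3.4)
S=lambda x,y:(270+x/3.3,190+y/3.3)
print(tri(("top",Z(393,214)),("scene",S(299,93))))
# grip inner end top-face midpoint / outer
print(tri(("top",Z(68,178)),("scene",S(575,348))))
sp=np.array([477,-11]);th=np.radians(85);p=sp+125*np.array([np.cos(th),np.sin(th)])
print(p,rel([*p,235],85))
E
```

```text
(array([478.23259367,  -9.19742124, 161.13531598]), [np.float64(1.1248237701830273), np.float64(1.1248237701830266)])
(array([493.65343721, 152.22975782, 151.84198327]), [np.float64(0.811315307292299), np.float64(0.8113153072923243)])
[487.89446784 113.52433726] (array([-39.25616186, -28.83239742,  -0.41712839]), array([-7.87698904e-02,  4.55931971e-02,  6.96848744e+01]))
```

```bash
python3 -m creep '-2 -1.4 0 0 0 3.5 8.5; -5 -3.6 0 0 0 9 8.5; -8.5 -6.2 0 0 0 15 8.5; -12 -8.8 0 0 0 21 8.5; -15.5 -11.4 0 0 0 27 8; -19 -14 0 0 0 33 7.5; -22.5 -16.5 0 0 0 39 7; -26 -19 0 0 0 45 6.5; -29.5 -21.6 0 0 0 52 6; -33 -24.2 0 0 0 58 6; -36 -26.4 0 0 0 64 6; -38.5 -28.2 0 0 0 68 6; -39.3 -28.8 -0.4 0 0 69.7 6; -39.3 -28.8 -0.4 0 0 69.7 6; -39.3 -28.8 -0.4 0 0 69.7 6' 60
python3 - <<'E'
from h import *
from bench import r
s=r.sense();print(s["time"],s["tool_pos"],s["tcp_rot"],s["ft_force"],s["finger_gap"])
i=imaging.camera_info("wrist"); im=imaging.snapshot("wrist"); cv2.imwrite("pics/w1.png",im[:,:,::-1])
print({k:v.tolist() if hasattr(v,'tolist') else v for k,v in i.items() if k in("R","t")})
E
```

```text
time: 1.65
tool_pos: [488.1, 114.4, 234.8]
tcp_rot: [-179.9, 0.0, 85.1]
ft_force: [-1.5, 1.2, 0.3]
finger_gap: 60.1
1.65 [488.11010832 114.42536947 234.84116399] [-1.79946507e+02  4.31707881e-02  8.50649667e+01] [-1.5201895   1.16975568  0.29796582] 60.09959980105458
{'R': [[0.9963078681387084, -0.08584514220546734, -0.0011150984830389182], [-0.08100073685712246, -0.9442301933916037, 0.3191680161235774], [-0.028451933387855902, -0.3178992819233476, -0.9476974907844357]], 't': [-476.2836033122458, 105.84030693440845, 435.5335388355181]}
```

View pics/w1.png

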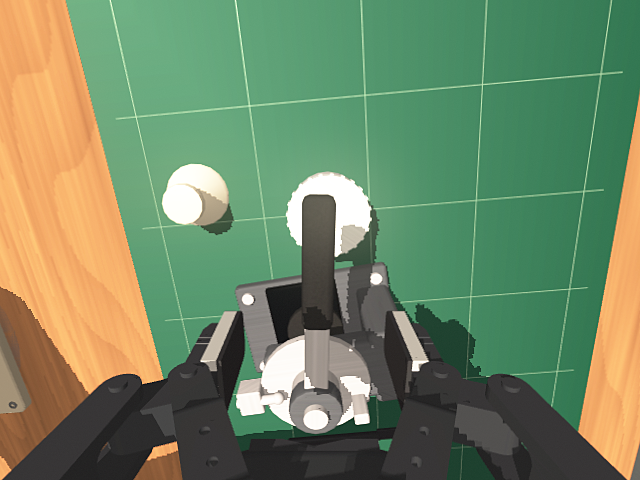

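Wrist view: the grip runs from (319,196) to (317,328), the hub bolt is at (316,415), and the fingers stand one on each side.

```bash
python3 - <<'E'
from h import *
e=onz("wrist",(319,196),154);m=onz("wrist",(317.5,310),154);h=onz("wrist",(316,416),161)
print(e,m,h,np.linalg.norm((e-h)[:2]))
for a,b in((e,h),(e,m)): d=a-b;print(np.degrees(np.arctan2(d[1],d[0])))
sp=np.array([478,-9.5]);th=np.radians(84.9);p=sp+125*np.array([np.cos(th),np.sin(th)])
print(p,rel([*p,128],84.9))
E
```

```text
[494.59800437 157.05761159 154.        ] [487.25330674  79.10552929 154.        ] [479.21554859  -4.37001518 161.        ] 162.1588684917132
84.55671473478955
84.61744352845636
[489.11178711 115.00513318] (array([ 0.04453475,  0.12414286, 10.67768667]), array([-0.05603187,  0.04740551,  0.20956751]))
```

```bash
python3 -m creep '0 0.2 1.5 0 0 0 6; 0 0.2 3.5 0 0 0.3 6; 0 0.2 6 0 0 0.3 6; 0 0.2 8 0 0 0.3 6; 0 0.2 9.5 0 0 0.3 6; 0 0.2 10.4 0 0 0.3 6; 0 0.2 10.7 0 0 0.3 6; 0 0.2 10.7 0 0 0.3 5; 0 0.2 10.7 0 0 0.3 4; 0 0.2 10.7 0 0 0.3 3.4; 0 0.2 10.7 0 0 0.3 3; 0 0.2 10.7 0 0 0.3 2.7; 0 0.2 10.7 0 0 0.3 2.7; 0 0.2 10.7 0 0 0.3 2.7'
python3 - <<'E'
from h import *
from bench import r
s=r.sense();print(s["time"],s["tool_pos"],s["tcp_rot"],s["ft_force"],s["finger_gap"])
a=imaging.snapshot("wrist"); cv2.imwrite("pics/w2.png",a[:,:,::-1])
E
```

```text
time: 3.1
tool_pos: [489.8, 114.5, 127.8]
tcp_rot: [-179.9, 0.0, 84.8]
ft_force: [-0.6, 0.5, 0.6]
finger_gap: 26.5
3.1 [489.84586212 114.47072688 127.83767289] [-1.79947511e+02  4.78746162e-02  8.48075786e+01] [-0.64084575  0.47894349  0.6246321 ] 26.52744188103161
```

View pics/w2.png

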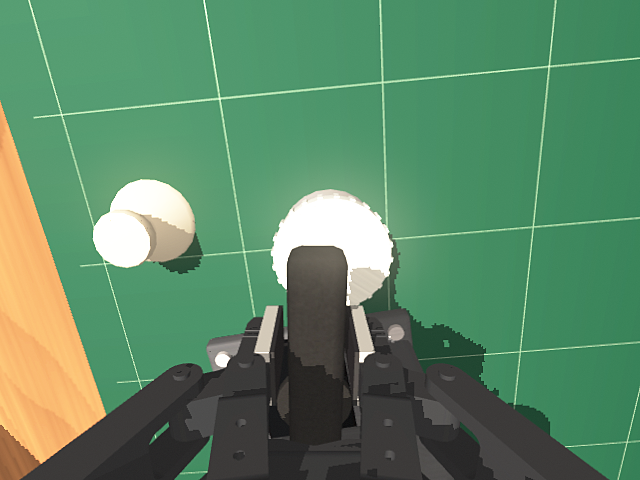

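```bash
python3 -m creep '0 0.22 0 0 0 1 2.7; -0.02 0.64 0 0 0 3 2.7; -0.05 1.07 0 0 0 5 2.7; -0.09 1.5 0 0 0 7 2.7; -0.15 1.92 0 0 0 9 2.7; -0.23 2.35 0 0 0 11 2.7; -0.32 2.77 0 0 0 13 2.7; -0.42 3.18 0 0 0 15 2.7; -0.54 3.6 0 0 0 17 2.7; -0.67 4 0 0 0 19 2.7'
python3 - <<'E'
from bench import r
import numpy as np
s=r.sense();p=s["tool_pos"][:2]-[478.5,-8];print(s["tcp_rot"],np.hypot(*p),np.degrees(np.arctan2(p[1],p[0])),s["ft_force"],s["wrist_torque"],s["finger_gap"])
E
```

```text
time: 4.15
tool_pos: [528.9, 104.2, 127.7]
tcp_rot: [-179.9, 0.1, 65.7]
ft_force: [-2.6, 1.5, 1.1]
finger_gap: 27.2
[-1.79909840e+02  7.76647485e-02  6.56839026e+01] 123.05895256029125 65.80284811588693 [-2.60364994  1.50152026  1.06060856] [ 0.12130592  0.36717985 -0.01327204] 27.1664413304138
```

```bash
python3 -m creep '-0.02 0.43 0 0 0 2 2.7; -0.03 0.86 0 0 0 4 2.7; -0.07 1.29 0 0 0 6 2.7; -0.12 1.71 0 0 0 8 2.7; -0.19 2.14 0 0 0 10 2.7; -0.27 2.56 0 0 0 12 2.7; -0.37 2.98 0 0 0 14 2.7; -0.48 3.39 0 0 0 16 2.7; -0.6 3.8 0 0 0 18 2.7; -0.74 4.21 0 0 0 20 2.7; -0.9 4.61 0 0 0 22 2.7; -1.06 5 0 0 0 24 2.7'
python3 - <<'E'
from bench import r
import numpy as np
s=r.sense();p=s["tool_pos"][:2]-[478.5,-8];print(s["tcp_rot"],np.hypot(*p),np.degrees(np.arctan2(p[1],p[0])),s["ft_force"],s["wrist_torque"],s["finger_gap"])
E
```

```text
time: 5.35
tool_pos: [570.3, 74.3, 127.6]
tcp_rot: [-179.9, 0.1, 41.5]
ft_force: [-3.4, 5.6, 2.2]
finger_gap: 27.0
[-1.79915852e+02  8.34778619e-02  4.15390803e+01] 123.29363833807521 41.866153867670604 [-3.35430066  5.55875259  2.20922475] [0.83218406 0.48941052 0.06770093] 27.04420844983681
```

```bash
python3 -m creep '-0.02 0.43 0 0 0 2 2.7; -0.03 0.86 0 0 0 4 2.7; -0.07 1.29 0 0 0 6 2.7; -0.12 1.71 0 0 0 8 2.7; -0.19 2.14 0 0 0 10 2.7; -0.27 2.56 0 0 0 12 2.7; -0.37 2.98 0 0 0 14 2.7; -0.48 3.39 0 0 0 16 2.7'
python3 - <<'E'
from bench import r
import numpy as np
s=r.sense();p=s["tool_pos"][:2]-[478.5,-8];print(s["tcp_rot"],np.hypot(*p),np.degrees(np.arctan2(p[1],p[0])),s["ft_force"],s["wrist_torque"],s["finger_gap"])
E
```

```text
time: 6.15
tool_pos: [589.5, 46.3, 127.6]
tcp_rot: [-179.9, 0.1, 25.4]
ft_force: [-1.7, 7.4, 1.4]
finger_gap: 27.0
[-1.79885399e+02  6.05977401e-02  2.53994559e+01] 123.54517204597775 26.0632839943031 [-1.72147508  7.44068269  1.39489927] [1.22633211 0.30352265 0.09216929] 26.953853916701636
```

```bash
python3 -m creep '-0.02 0.43 0 0 0 2 2.7; -0.03 0.86 0 0 0 4 2.7; -0.07 1.29 0 0 0 6 2.7'
python3 -m creep '-0.02 0.43 0 0 0 2 2.7; -0.03 0.86 0 0 0 4 2.7'
python3 - <<'E'
from bench import r
import numpy as np
s=r.sense();p=s["tool_pos"][:2]-[478.5,-8];print(s["tcp_rot"],np.hypot(*p),np.degrees(np.arctan2(p[1],p[0])),s["ft_force"],s["wrist_torque"],s["finger_gap"])
E
```

```text
time: 6.45
tool_pos: [594.1, 35.6, 127.5]
tcp_rot: [-179.7, 0.1, 19.3]
ft_force: [-0.9, 6.4, 3.4]
finger_gap: 27.1
time: 6.65
tool_pos: [596.7, 28.0, 127.5]
tcp_rot: [-179.7, 0.1, 15.1]
ft_force: [-1.3, 4.3, 2.1]
finger_gap: 27.2
[-1.79675448e+02  9.01395778e-02  1.51429008e+01] 123.58911831084194 16.95672775638951 [-1.28003269  4.31490739  2.10074413] [0.61404287 0.07874292 0.02840798] 27.160047022361923
```

```bash
python3 -m creep '-0.02 0.4 0 0 0 1 2.7; -0.04 0.8 0 0 0 2 2.7'
python3 - <<'E'
from bench import r, imaging
import numpy as np,cv2
s=r.sense();p=s["tool_pos"][:2]-[478.5,-8];print(s["tcp_rot"],np.hypot(*p),np.degrees(np.arctan2(p[1],p[0])),s["ft_force"],s["wrist_torque"],s["finger_gap"])
cv2.imwrite("pics/w3.png",imaging.snapshot("wrist")[:,:,::-1])
E
```

```text
time: 6.85
tool_pos: [599.0, 20.0, 127.6]
tcp_rot: [-179.7, 0.0, 13.1]
ft_force: [0.3, 2.9, -0.2]
finger_gap: 27.3
[-1.79689660e+02  3.79189671e-02  1.30524327e+01] 123.75128430496831 13.089860061548219 [ 0.34384576  2.94310417 -0.15862259] [ 4.34728828e-01 -1.57054583e-01 -3.00154401e-04] 27.25036341594592
```

View pics/w3.png

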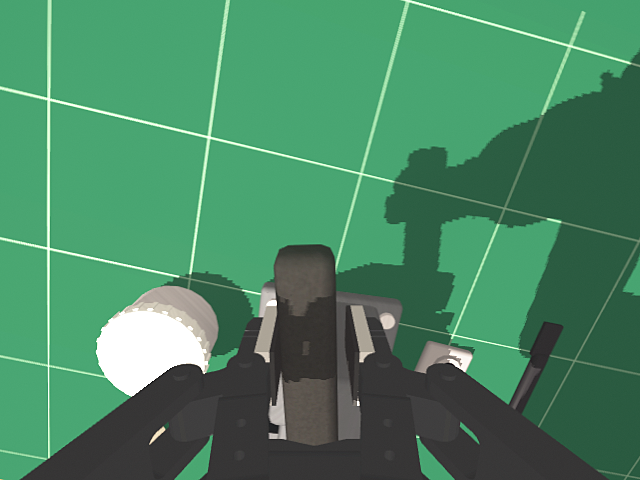

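The grip, from (304,248) to (310,440), still lies against the back (left) finger, and the force is falling, so it seems past the heavy point. I'll go on in small steps to feel for the stop.

```bash
for i in 1; do python3 -m creep '-0.02 0.4 0 0 0 2 2.7; -0.03 0.8 0 0 0 4 2.7'; done; python3 -m creep '-0.01 0.35 0 0 0 1.6 2.7'
```

```text
time: 7.1
tool_pos: [600.5, 10.3, 127.4]
tcp_rot: [-179.8, 0.1, 8.8]
ft_force: [-0.4, -0.0, 0.2]
finger_gap: 26.9
time: 7.2
tool_pos: [600.9, 5.9, 127.2]
tcp_rot: [-179.8, 0.1, 7.1]
ft_force: [0.5, 0.1, -0.1]
finger_gap: 27.2
```

```bash
python3 -m creep '0 0.25 0 0 0 1.1 2.7'; python3 - <<'E'
from bench import imaging
import cv2
cv2.imwrite("pics/w4.png",imaging.snapshot("wrist")[:,:,::-1])
E
```

```text
time: 7.3
tool_pos: [601.1, 2.6, 127.0]
tcp_rot: [-179.9, 0.2, 5.9]
ft_force: [-1.2, 0.5, 0.9]
finger_gap: 27.1
```

View pics/w4.png

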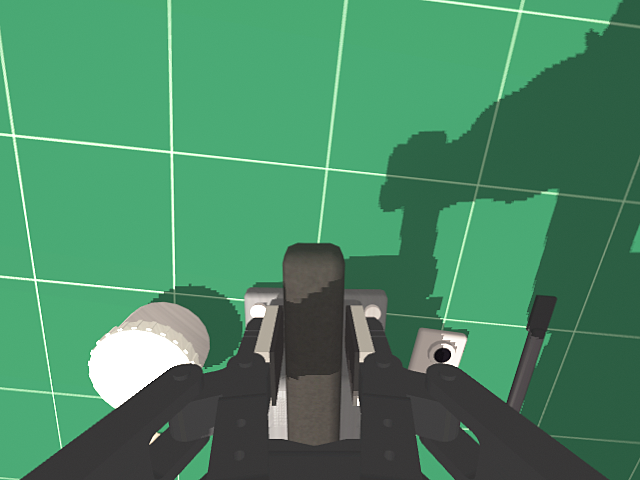

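The grip is at (313,250) to (314,440), now centred between the pads and touching neither. That means the catch is drawing it along, level with the tool at about 5°. I'll continue towards the stop.

```bash
python3 -m creep '0 0.25 0 0 0 1.1 2.7'; python3 -m creep '0 0.25 0 0 0 1.1 2.7';python3 - <<'E'
from bench import imaging
import cv2
cv2.imwrite("pics/w5.png",imaging.snapshot("wrist")[:,:,::-1])
E
```

```text
time: 7.45
tool_pos: [601.3, -0.4, 126.9]
tcp_rot: [-179.9, 0.2, 4.7]
ft_force: [-0.3, 0.3, 0.3]
finger_gap: 27.0
time: 7.55
tool_pos: [601.4, -2.9, 126.8]
tcp_rot: [-179.9, 0.2, 3.5]
ft_force: [-1.3, 11.4, -0.1]
finger_gap: 27.1
```

View pics/w5.png

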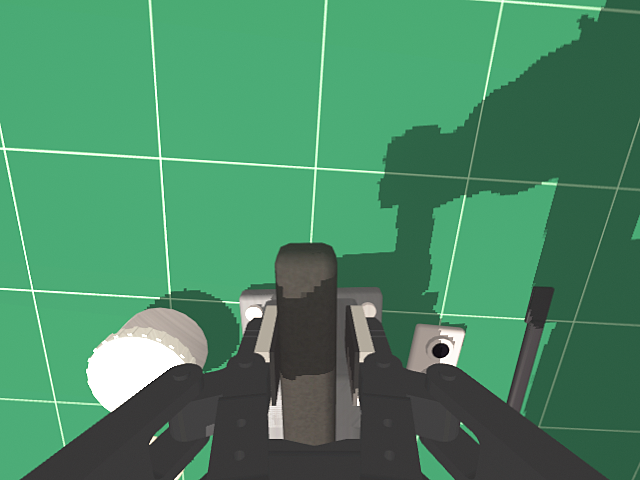

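The grip at (306,250) is on the back pad again and the force jumped to 11 N, so this looks like the stop. I'll confirm with a 1 mm nudge.

```bash
python3 -m creep '0 0.08 0 0 0 0 2.7'; python3 -m creep '0 0 0 0 0 0 2.7'
```

```text
time: 7.7
tool_pos: [601.4, -2.6, 126.7]
tcp_rot: [-179.7, 0.2, 3.4]
ft_force: [1.7, 4.4, 1.5]
finger_gap: 27.2
time: 7.8
tool_pos: [601.3, -2.4, 126.7]
tcp_rot: [-179.7, 0.2, 3.4]
ft_force: [-0.0, 0.8, 0.3]
finger_gap: 26.7
```

```bash
python3 -m creep '0 0.2 0 0 0 0 2.7; 0 0.2 0 0 0 0 2.7'; python3 -m creep '0 0.2 0 0 0 0 2.7; 0 0.2 0 0 0 0 2.7'
```

```text
time: 8.0
tool_pos: [601.4, -2.7, 126.7]
tcp_rot: [-179.6, 0.2, 3.4]
ft_force: [-0.1, 10.2, 1.1]
finger_gap: 27.1
time: 8.2
tool_pos: [601.4, -2.7, 126.7]
tcp_rot: [-179.4, 0.2, 3.5]
ft_force: [0.7, 10.3, 0.1]
finger_gap: 27.0
```

```bash
python3 -m creep '0 0.3 0 0 0 0 2.7; 0 0.4 0 0 0 0 2.7; 0 0.4 0 0 0 0 2.7'
```

```text
time: 8.5
tool_pos: [601.4, -2.8, 126.6]
tcp_rot: [-179.1, 0.2, 3.6]
ft_force: [0.0, 18.0, 1.5]
finger_gap: 26.8
```

It doesn't move at 18 N, so this is the hard stop. Next I'll relax, open and lift clear.

```bash
python3 -m creep '0 -0.1 0 0 0 0 2.7; 0 -0.1 0 0 0 0 3.5; 0 -0.1 0 0 0 0 5; 0 -0.1 0 0 0 0 6; 0 -0.1 0 0 0 0 6.5; 0 -0.1 0 0 0 0 6.5; 0 -0.1 0 0 0 0 6.5'
python3 -m creep '0 0 -1 0 0 0 6.5; 0 0 -3 0 0 0 6.5; 0 0 -5.5 0 0 0 6.5; 0 0 -8 0 0 0 6.5; 0 0 -10.5 0 0 0 6.5; 0 0 -12 0 0 0 6.5; 0 0 -12 0 0 0 6.5; 0 0 -12 0 0 0 6.5'
python3 - <<'E'
from bench import imaging
import cv2
for n in("wrist","top","scene"): cv2.imwrite(f"pics/{n}6.png",imaging.snapshot(n)[:,:,::-1])
E
```

```text
time: 9.2
tool_pos: [601.3, -2.0, 126.6]
tcp_rot: [-179.1, 0.2, 3.6]
ft_force: [0.3, -0.3, -0.8]
finger_gap: 64.6
time: 10.0
tool_pos: [601.8, -3.9, 246.1]
tcp_rot: [-179.1, 0.2, 3.6]
ft_force: [1.1, -0.6, -1.0]
finger_gap: 65.0
```

View pics/wrist6.png

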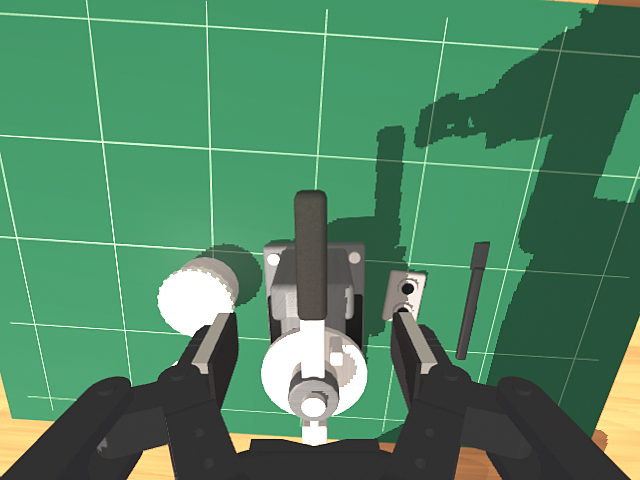

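View pics/scene6.png

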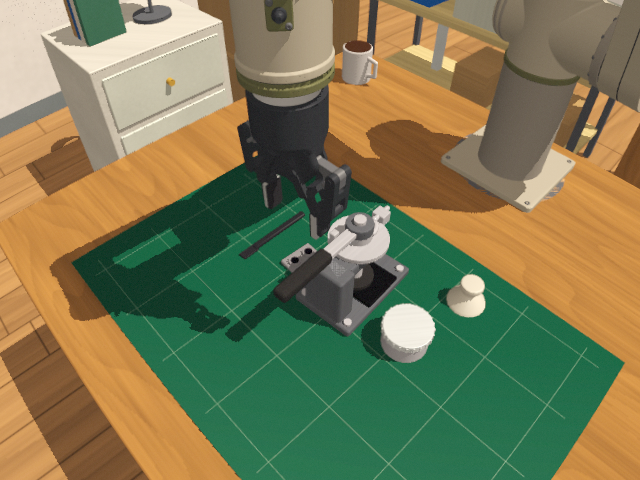

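View pics/top6.png

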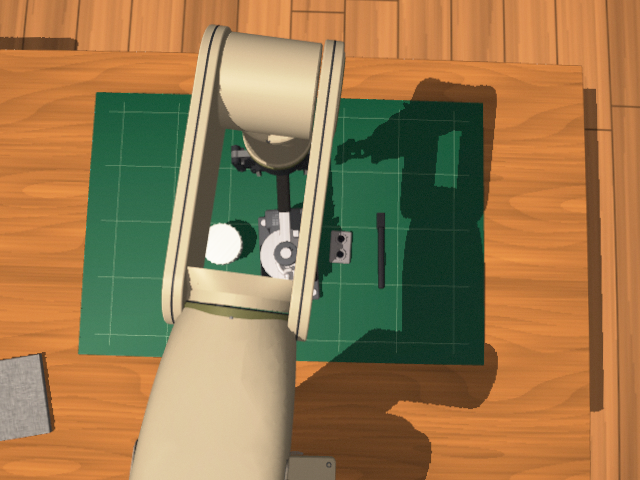

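The wrist view shows the handle home over the column, with its end at (312,192) and the hub at (314,407). The tin, cup, module and spudger look unmoved in the scene view. I'll check the numbers and hand in.

```bash
python3 - <<'E'
from h import *
from bench import r
e=onz("wrist",(312,192),154);h=onz("wrist",(314,407),161);d=(e-h)[:2]
a=np.degrees(np.arctan2(d[1],d[0]));print(np.hypot(*d),a)
t=np.radians(a-4.6);print("press frame end",165*np.cos(t),165*np.sin(t))
a=cv2.imread("pics/scene0.png").astype(int);b=cv2.imread("pics/scene6.png").astype(int)
for nm,(x0,x1,y0,y1) in dict(tin=(375,440,300,365),cup=(447,490,274,316),spud=(238,310,208,262),cam=(280,318,243,275)).items():
    # edge-based shift estimate
    f=lambda m:cv2.Laplacian(cv2.cvtColor(m[y0:y1,x0:x1].astype(np.uint8),cv2.COLOR_BGR2GRAY),cv2.CV_64F)
    print(nm,cv2.phaseCorrelate(f(a),f(b)))
r.hand_in()
E
```

```text
164.2538960650295 4.099622658849876
press frame end 164.99370781919373 -1.4409649803266424
tin ((-0.009475032357812552, 0.06051269946781446), 0.850878035069547)
cup ((0.39923622079970755, 0.480621359872778), 0.9026760762522277)
spud ((0.002163473692178286, -0.014624608685501528), 0.7370339422886796)
cam ((0.25929586853184006, -0.11346902604023512), 0.8276751457957218)
the job is handed in; nothing more can be done
```

The handle is home over the column and stays there by itself; I handed the job in at about 10 s of the 46 s allowed.

**How it was done:** I straddled the grip with the fingers a few millimetres clear on each side. I swung it about 80° clockwise along its arc at roughly 40 mm/s, then in smaller steps for the last 15° or so. At the ends of moves the push peaked around 7.6 N before the catch. It then fell to zero as the catch drew the handle in. At the stop the force rose to 18 N with no further movement. I then backed off, opened the fingers and lifted 120 mm clear.

**Last checks:**
- **Handle position:** with the arm clear, the handle end lies at about x = 165 mm, y = −1 mm in the press frame. It is about 0.5° off the press's +x.
- **Loose parts:** comparing the scene images before and after, the tin, suction cup, camera module and spudger each shifted by less than 1 pixel.

**What disagreed:**
- **Heavy point:** the push I felt there was below the stated 12 to 15 N, probably because I read it only at pauses.
- **Stop force:** I stopped at 18 N, so I did not see the "well past 20 N" directly.
- **Spindle position:** my spindle measurements differed by about 5 to 7 mm between views.

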